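# Clear the sample carousel

### The arm

A 6-joint arm with a two-finger parallel gripper is mounted at the origin on the work surface. World frame = base frame: x ahead of the robot, y to its left, z up, the work surface at z = 0. Lengths are in mm, angles in degrees, forces in N, time in s.
With the tool pointing down it reaches from about 300 to 850 mm from the base axis. Payload 4.2 kg.
Tool frame: the origin (TCP) lies midway between the tips of the shut fingers; the grasp point (between the pads) lies 19 mm behind it; z points along the fingers, y is the line along which they close (so a half turn about z gives the same grasp; the last joint's range is limited). The gripper opens to 91 mm and grips with 3 to 60 N. Pads are 32 mm wide; open, the fingers measure 118 mm over their backs; the gripper's body (76 mm by 178 mm) begins 60 mm behind the grasp point.
Start: joints at [72.25, 18.312, 89.639, -0, 72.044, -1.146], TCP at [164.314, 551.039, 213.976] pointing down, gripper open.
Joint ranges: [-177.97, 177.97], [-48.28, 115.42], [12.27, 149.76], [-77.06, 257.06], [2.81, 150.46], [-146.56, 146.56]. Speed limits (degrees/s): [147.25, 147.25, 180, 180, 180, 180].

### API

Orientations are given as [roll, pitch, yaw] about the fixed x, y, z axes, in that order (R = Rz(yaw) Ry(pitch) Rx(roll)).
In Python, from workcell import state, grab_frame, camera_model, workorder gives the robot as it stands.
- The arm moves only by the tool carry_out, never from a script. Its argument "commands" is a list of rows, each a list of 7 numbers: the turn, a rotation vector about the tool's x, y, z in degrees, then the shift along the tool's x, y, z in mm, then the opening, from -1 (shut) to 1 (fully open). In form: [[ax, ay, az, dx, dy, dz, hand], ...]. A call has 1 to 20 rows; each row is the pose to reach, as a shift and turn from the pose commanded when the call began, along the tool's axes at that moment; what a row does not reach only later rows make up. A row lasts 1/10 s, in which the tool goes at most 50 mm and 8.59 degrees, less where a joint would pass 70% of its speed; a pose out of reach is approached as far as the arm can. A call with a gripper value outside its range is refused whole. The fingers move at their own pace and stop on an object; "force" is the grip in N (left out, the last holds). Time passes only in rows, so rows that repeat a pose let the fingers close. It gives the time, the measured TCP pose, the force, the opening and the grip force at its end, in the units of the state.
- state(): the state, without advancing time (a new reading comes with each control period).
- grab_frame(name): name is "scene" or "side" or "wrist"; returns the picture (480x640x3 uint8, red, green, blue); there is no depth.
- camera_model(name): a dict with "fx", "fy", "cx", "cy" (pixels), "origin" and "rotation" of the camera in the world; the wrist camera has in their place "mount" (4x4, takes a point from camera to tool coordinates, whose origin is the TCP and whose axes are the flange's). Camera axes: x right, y up, looking along -z (the intrinsics and any distortion apply to the point x, -y, -z); pixel columns grow to the right and rows downward; lengths in mm; the calibration is good to about 2 mm. A picture is of the moment at which its call begins: read the wrist's pose just before it. camera_model takes no time and is no camera call.
- workorder.job_done(): hands the job in; it is judged then, once.
The state is a dict: "time_s": time; "qpos": joint angles; "qvel": joint speeds; "effort": joint torques, N m; "ee_pos": TCP position; "ee_rot": TCP orientation; "force": force on the tool from outside, world axes, zero at the start; "torque": the same for the moment, N m; "gripper_width": finger opening in mm; "gripper_force": force on a finger pad.
Only numpy, scipy, OpenCV 4.12 (cv2) and the standard library are available. Lean on these libraries where they do the work, as an engineer would, in place of code of your own. Each camera call takes 0.05 s, during which the arm holds its last target. There are 200 camera calls.

### The job

Clear the stray things off the free-turning sample carousel: put the tipped-over square bottle into the deep squarish bin, and lay the scoop and the mallet wholly inside the long shallow tray. Leave the three jars standing upright on the carousel, do not set it whirling, have it still at the end, and do not disturb the things standing on the bench.

Things in the scene. Friction and masses are not known exactly. Their poses are not given: they have to be found in the camera images.
- carousel: the sample carousel: a plain round grey turntable. Origin on the bench at its vertical axis. The deck is a flat disc of 172 mm radius without a rim, its top 50 mm above the bench; it turns freely on its bearing about z at a fingertip's touch (about 0.006 N m of friction, some 1 kg of deck), carrying what lies on it. Its yaw means nothing
- deck (a joint): angle of the carousel's deck about its vertical axis (rad, counter-clockwise from above, unlimited)
- bottle: the tipped bottle, lying on the deck: white plastic, square section 46 x 46 mm with rounded edges, 105 mm long overall, with a round orange screw cap of 40 mm diameter. 70 to 190 g. Origin at the centre of its length on its underside as it lies; x along the bottle towards the cap, z up, y across. The square body runs from x = -52 to +27 mm, the cap from +33 to +52 mm; height as it lies 46 mm
- bottle_cap (a point): centre of the outer face of the tipped bottle's cap (x = +52 mm, 23 mm up)
- bottle_foot (a point): centre of the tipped bottle's foot (x = -52 mm, 23 mm up)
- scoop: steel scoop, lying flat on the deck, 150 mm long, 60 to 130 g. Origin at the middle of its length on its underside; x along it towards the scoop's open mouth, z up. Straight handle 16 mm wide and 18 mm high from x = -75 to +15 mm; tray-shaped blade 40 mm wide and 22 mm high with thin walls from x = +15 to +75 mm
- scoop_tip (a point): tip of the scoop's blade (x = +75 mm, 9 mm up)
- scoop_end (a point): end of the scoop's handle (x = -75 mm, 9 mm up)
- mallet: rapping mallet, lying flat on the deck, 150 mm long, 90 to 180 g. Origin at the middle of its length on its underside; x along it towards the head, z up. Straight wooden handle 20 mm wide and 24 mm high from x = -75 to +40 mm; black rubber head 56 mm across (y), 30 mm high, from x = +41 to +75 mm
- mallet_tip (a point): face of the mallet's head (x = +75 mm, 12 mm up)
- mallet_end (a point): end of the mallet's handle (x = -75 mm, 12 mm up)
- jar_a: white jar with orange lid, 48 mm diameter, 64 mm high, standing upright on the carousel; it stays there. Origin at the centre of its underside, z up; its yaw means nothing (round)
- jar_b: a second white jar, 48 mm diameter, 64 mm high, standing upright on the carousel; it stays there. Origin at the centre of its underside, z up; its yaw means nothing (round)
- jar_c: taller white jar with orange lid, 44 mm diameter, 85 mm high, standing upright on the carousel; it stays there. Origin at the centre of its underside, z up; its yaw means nothing (round)
- bin_in (a point): centre of the inner floor of the bottle bin: the squarish deep grey open box, 190 (x) x 180 (y) mm outside, 65 mm high, walls and floor 5 mm thick, fixed on the bench to the left or right of the carousel. x and y along its sides, z up
- tray_in (a point): centre of the inner floor of the tool tray: the long shallow grey open tray, 250 (x) x 170 (y) mm outside, 30 mm high, walls and floor 5 mm thick, fixed on the bench on the other side of the carousel. x along its long side, y across, z up
- reagent: amber glass bottle with black cap standing on the bench, 68 mm diameter, 170 mm high; leave alone. Origin at the centre of its underside
- beaker: white open beaker standing on the bench, 76 mm diameter, 95 mm high; leave alone. Origin at the centre of its underside
- wide_jar: wide white jar with orange lid standing on the bench, 80 mm diameter, 100 mm high; leave alone. Origin at the centre of its underside
- weight: brass calibration weight standing on the bench, 60 mm diameter, 80 mm high; leave alone. Origin at the centre of its underside
- sieve: steel sieve ring lying on the bench beyond the carousel, 84 mm diameter, 40 mm high; leave alone. Origin at the centre of its underside

How it is judged (in metres and radians):
At the end, for the whole second after the job is handed in: Both ends of the bottle are inside the deep bin (under 120 mm above its floor), both ends of scoop and mallet inside the shallow tray (under 60 mm above its floor), all at rest (30 mm/s); the three jars stand upright (0.15 rad) on the deck, which turns slower than 0.3 rad/s (x of bottle_cap in the frame of bin_in between -0.095 and 0.095 m and y of bottle_cap in the frame of bin_in between -0.09 and 0.09 m and z of each of bottle_cap, bottle_foot in the frame of bin_in below 0.12 m and x of bottle_foot in the frame of bin_in between -0.095 and 0.095 m and y of bottle_foot in the frame of bin_in between -0.09 and 0.09 m and x of scoop_tip in the frame of tray_in between -0.125 and 0.125 m and y of scoop_tip in the frame of tray_in between -0.085 and 0.085 m and z of each of scoop_tip, scoop_end, mallet_tip, mallet_end in the frame of tray_in below 0.06 m and x of scoop_end in the frame of tray_in between -0.125 and 0.125 m and y of scoop_end in the frame of tray_in between -0.085 and 0.085 m and x of mallet_tip in the frame of tray_in between -0.125 and 0.125 m and y of mallet_tip in the frame of tray_in between -0.085 and 0.085 m and x of mallet_end in the frame of tray_in between -0.125 and 0.125 m and y of mallet_end in the frame of tray_in between -0.085 and 0.085 m and linear speed of each of bottle, scoop, mallet below 0.03 m/s and angle between each of jar_a, jar_b, jar_c's own z axis and vertical below 0.15 rad and horizontal distance between each of jar_a, jar_b, jar_c and carousel below 0.175 m and height (world z) of each of jar_a, jar_b, jar_c above 0.04 m and velocity of joint deck between -0.3 and 0.3 rad/s); the robot touches nothing.
It fails at once if a standing jar is toppled or knocked off the carousel (angle between any of jar_a, jar_b, jar_c's own z axis and vertical above 0.5 rad or height (world z) of any of jar_a, jar_b, jar_c below 0.03 m).
It fails at once if the carousel is set whirling (faster than 3 rad/s, half a turn a second) (velocity of joint deck above 3 rad/s or velocity of joint deck below -3 rad/s).
It fails at once if one of the things standing on the bench is moved more than 30 mm (distance of any of reagent, beaker, wide_jar, weight, sieve from where it was at the start of the episode above 0.03 m).
It also fails if it takes over 72 s, if anything falls off the work surface, if the arm or the gripper's body presses on something with over 40 N, if the wrist force passes 120 N, or if a joint passes its speed limit or range.

## Working session

There is one attempt and no reset: what is moved stays moved. The work goes in short steps, Python scripts to look and compute and a tool call to move; the robot and the scene stay as the last step left them, time stands still between calls to the robot, and variables do not carry over. Pictures are saved under pics/ and viewed, at most 10 in all, crops included, and the job is handed in when it is done.

Besides the shell and the picture viewer there is one more tool, called after "Request:" as name([rows], argument=value, ...), one row to a line, values as JSON. carry_out: Moves the arm, as the interface text tells. Its arguments: {"type":"object","properties":{"commands":{"type":"array"},"force":{"type":"number"}},"required":["commands"]}

```bash
mkdir -p pics; ls; python3 - <<'E'
from workcell import state, grab_frame, camera_model
import cv2
s=state();print(s)
for n in("scene","side","wrist"):
    print(n,camera_model(n))
    cv2.imwrite(f"pics/{n}0.png",grab_frame(n)[:,:,::-1])
E
```

```text
pics
{'time_s': 0.0, 'qpos': array([ 7.22474192e+01,  1.83522699e+01,  8.97076048e+01, -1.52150151e-03,
        7.20439856e+01, -1.14564681e+00]), 'qvel': array([ 0.01544372,  0.17657908,  0.01358135, -0.02350035,  0.0080204 ,
       -0.07988619]), 'effort': array([-6.52060280e-04, -4.12449861e+01, -2.31970435e+01,  7.25210784e-02,
        4.55552316e-02, -1.31015217e-04]), 'ee_pos': array([164.18468251, 550.52182804, 213.10586355]), 'ee_rot': array([-1.79896132e+02, -6.30326543e-04,  1.63393536e+02]), 'force': array([ 0.92650437,  0.23453918, -0.10289748]), 'torque': array([-0.00880636,  0.03717471, -0.00318171]), 'gripper_force': 0.0, 'gripper_width': 91.24943408223244}
scene {'fx': 509.7016569710945, 'fy': 509.7016569710945, 'cx': 328.32238805436236, 'cy': 238.3122885031871, 'origin': array([1402.68806828, -258.71548061, 1095.97497306]), 'rotation': array([38.21018205,  0.74718716, 69.4913049 ])}
side {'fx': 614.338999845287, 'fy': 614.338999845287, 'cx': 318.5041950227495, 'cy': 229.6512943552071, 'origin': array([  108.88172367, -1040.28634199,   796.78139551]), 'rotation': array([ 57.68984387,   0.88462798, -26.0307857 ])}
wrist {'fx': 352.53123819876464, 'fy': 352.53123819876464, 'cx': 318.83826908709267, 'cy': 239.7567128718261, 'mount': array([[-4.80457345e-04,  9.57988306e-01,  2.86806861e-01,
         8.12281591e+01],
       [ 9.99998987e-01,  7.60678034e-05,  1.42111242e-03,
        -2.33555578e-01],
       [ 1.33959231e-03,  2.86807253e-01, -9.57987372e-01,
        -1.71013560e+02],
       [ 0.00000000e+00,  0.00000000e+00,  0.00000000e+00,
         1.00000000e+00]])}
```

View pics/scene0.png

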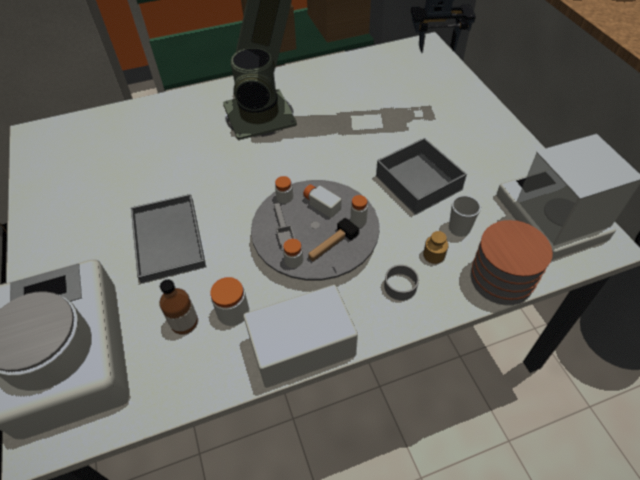

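View pics/side0.png

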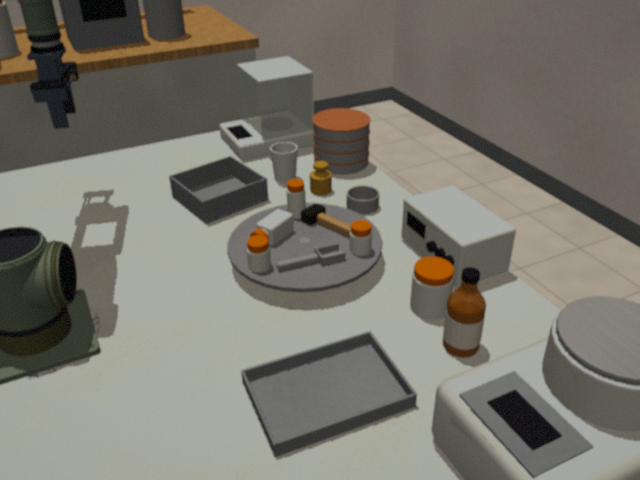

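Both views show the bin on the left (+y), at scene (421,172), and the tray on the right, at (170,235). The carousel is between them at about (315,228), with the bottle, scoop, mallet and three jars on it.

```bash
cat > h.py <<'E'
import numpy as np
from scipy.spatial.transform import Rotation as R
from workcell import state, grab_frame, camera_model
rot=lambda e:R.from_euler('xyz',e,degrees=True).as_matrix()
def cam(n,s=None):
    c=camera_model(n)
    if n!="wrist": return c,np.array(c["origin"]),rot(c["rotation"])
    s=s or state(); T=rot(s["ee_rot"]); M=c["mount"]
    return c,T@M[:3,3]+s["ee_pos"],T@M[:3,:3]
def ray(C,p):
    c,o,r=C
    d=r@np.array([(p[0]-c["cx"])/c["fx"],-(p[1]-c["cy"])/c["fy"],-1])
    return o,d/np.linalg.norm(d)
def atz(C,p,z):
    o,d=ray(C,p); return o+d*(z-o[2])/d[2]
def tri(C1,p1,C2,p2):
    o1,d1=ray(C1,p1);o2,d2=ray(C2,p2)
    t=np.linalg.lstsq(np.c_[d1,-d2],o2-o1,rcond=None)[0]
    a,b=o1+d1*t[0],o2+d2*t[1]
    return (a+b)/2,np.linalg.norm(a-b)
def proj(C,P):
    c,o,r=C; q=r.T@(np.array(P)-o)
    return np.array([c["cx"]-c["fx"]*q[0]/q[2],c["cy"]+c["fy"]*q[1]/q[2]])
E
python3 - <<'E'
from h import *
np.set_printoptions(precision=1,suppress=True)
A,B=cam("scene"),cam("side")
for n,p,q in [("bin1",(422,141),(171,185)),("bin2",(466,177),(230,160)),("bin3",(411,208),(268,183)),("bin4",(377,170),(210,218)),
 ("tr1",(134,207),(276,447)),("tr2",(193,196),(243,380)),("tr3",(205,265),(370,335)),("tr4",(139,280),(415,393)),
 ("bottle",(325,196),(275,220)),("jarleft",(359,200),(296,184)),("jarnear",(283,182),(258,240)),("jarfar",(292,245),(361,227)),
 ("malletend",(312,255),(352,232)),("mallethead",(348,229),(313,213)),("scooptip",(287,246),(345,255)),("scoopend",(279,206),(278,265))]:
    print(n,*tri(A,p,B,q))
for p in [(252,228),(380,228),(315,181),(315,277)]: print(atz(A,p,50))
for p in [(228,243),(383,243),(305,205),(305,290)]: print(atz(B,p,50))
E
```

```text
bin1 [373.9 417.3  43.7] 9.105031627347064
bin2 [557.7 465.6  49.3] 1.6012301908696949
bin3 [600.2 272.8  50.4] 18.534551863464223
bin4 [422.1 245.7  22.6] 12.583981127158353
tr1 [ 306.2 -453.4   22.3] 9.21750141275506
tr2 [ 312.3 -288.7    9.6] 9.312217451131385
tr3 [ 565.4 -302.3   14.7] 5.374531931441511
tr4 [ 556.7 -467.2   22.9] 8.156361711736022
bottle [520.3  47.5  92. ] 1.9486750095414873
jarleft [600.9 110.8 132.4] 3.0110998909936955
jarnear [447.5 -45.  113.3] 2.570827780455221
jarfar [659.8 -89.7 109.9] 2.482936193435449
malletend [669.4 -41.2  63.9] 6.280623181375273
mallethead [626.6  72.6  65.7] 2.4949482912393512
scooptip [618.4 -94.4  55.4] 5.27380748727293
scoopend [477.5 -70.7  57.7] 2.0272835289464086
[ 520.8 -160.3   50. ]
[643.4 157.   50. ]
[417.   54.6  50. ]
[728.5 -56.2  50. ]
[415.1  68.5  50. ]
[718.3 -88.4  50. ]
[636.8 141.8  50. ]
[ 495.6 -161.6   50. ]
```

Request:
carry_out([
  [0,0,-16.6,-40,-26,-120,1],
  [0,0,-16.6,-80,-53,-120,1],
  [0,0,-16.6,-120,-80,-120,1],
  [0,0,-16.6,-520,-346,-120,1],
  [0,0,-16.6,-520,-346,-120,1],
  [0,0,-16.6,-520,-346,-120,1],
  [0,0,-16.6,-520,-346,-120,1],
  [0,0,-16.6,-520,-346,-120,1],
  [0,0,-16.6,-520,-346,-120,1],
  [0,0,-16.6,-520,-346,-120,1],
  [0,0,-16.6,-520,-346,-120,1],
  [0,0,-16.6,-520,-346,-120,1],
  [0,0,-16.6,-520,-346,-120,1],
  [0,0,-16.6,-520,-346,-120,1],
  [0,0,-16.6,-520,-346,-120,1],
  [0,0,-16.6,-520,-346,-120,1],
  [0,0,-16.6,-520,-346,-120,1],
])

```text
time_s: 1.85
ee_pos: [562.9, 71.8, 333.9]
ee_rot: [180.0, -0.0, -179.9]
force: [0.3, 0.5, 0.5]
gripper_width: 91.3
gripper_force: 0.0
```

```bash
python3 - <<'E'
from h import *
import cv2,pickle
s=state();print(s["time_s"],s["ee_pos"],s["ee_rot"],s["qpos"])
im=grab_frame("wrist")[:,:,::-1];cv2.imwrite("pics/w1.png",im);pickle.dump(s,open("w1.pkl","wb"))
cv2.imwrite("pics/w1z.png",cv2.resize(im,(800,600),interpolation=cv2.INTER_CUBIC))
E
```

```text
1.85 [562.93836111  71.83953296 333.90838135] [ 1.79966195e+02 -3.87934917e-02 -1.79938154e+02] [ 6.08907740e+00  1.48840917e+01  7.75204999e+01  3.77242084e-02
  8.76304384e+01 -8.39743284e+01]
```

View pics/w1z.png

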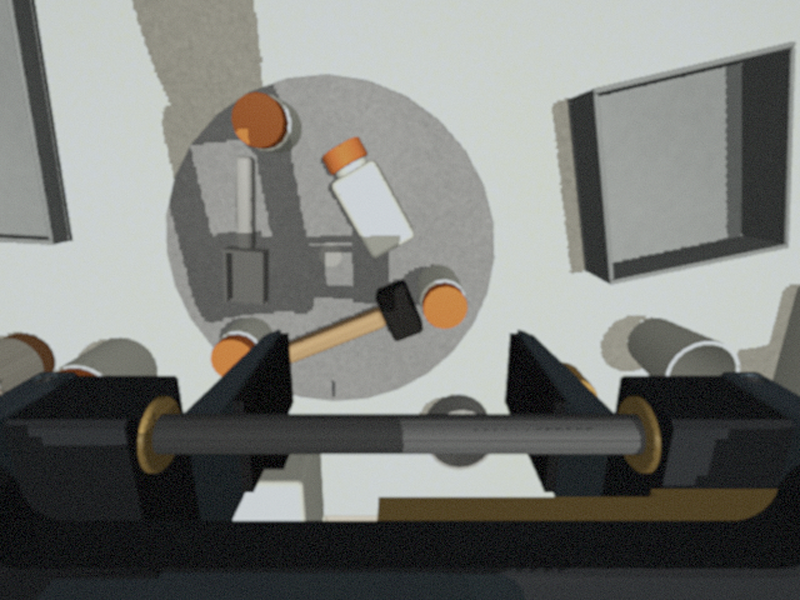

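The wrist view shows the bottle's cap at (345,153) and its foot at about (392,245). The scoop handle runs from (246,155) to the blade end at (247,303), and the mallet head is at (400,311) with its handle going to about (285,355). The jar lids are at (259,121), (445,306) and (233,357).

```bash
python3 - <<'E'
from h import *
import pickle
np.set_printoptions(precision=1,suppress=True)
s=pickle.load(open("w1.pkl","rb"))
W,A,B=cam("wrist",s),cam("scene"),cam("side")
f=lambda p:np.array(p)/1.25
print("tri bottle",*tri(W,f((375,200)),A,(327,196)),"mallethead",*tri(W,f((400,311)),A,(348,228)),"scoopmid",*tri(W,f((247,250)),A,(281,226)))
for n,p,z in [("capfar",(343,143),80),("cap body L",(332,192),96),("cap body R",(372,162),96),("foot L",(370,252),96),("foot R",(413,237),96),
 ("scoopend",(246,156),68),("bladeL0",(227,249),72),("bladeR0",(270,249),72),("bladeL1",(224,303),72),("bladeR1",(267,303),72),
 ("mh1",(376,290),80),("mh2",(405,282),80),("mh3",(423,332),80),("mh4",(393,340),80),("mhandle at head up",(382,306),74),("mhandle at head lo",(386,325),74),("mend?",(290,352),74),
 ("jarN",(259,121),114),("jarL",(445,306),130),("jarF",(233,357),114),
 ("deck W",(167,237),50),("deck E",(493,237),50),("deck N",(325,75),50),("deck S",(333,398),50),
 ("bin1",(596,91),65),("bin2",(795,44),65),("bin3",(788,245),65),("bin4",(612,281),65),("tray near-R",(70,241),30)]:
    print(n,atz(W,f(p),z)[:2])
E
```

```text
tri bottle [511.6  52.6  82.7] 7.609928472827639 mallethead [625.   72.7  66.1] 0.029145247469871367 scoopmid [558.7 -85.2  66.8] 8.847572046574227
capfar [459.7  20.5]
cap body L [502.3  11. ]
cap body R [476.4  47.6]
foot L [557.   44.4]
foot R [542.9  84.6]
scoopend [470.7 -72.8]
bladeL0 [558.6 -99. ]
bladeR0 [558.5 -56.3]
bladeL1 [ 614.6 -108.2]
bladeR1 [614.5 -64. ]
mh1 [598.4  48.6]
mh2 [590.1  77.6]
mh3 [643.2  96.3]
mh4 [652.   65.5]
mhandle at head up [617.   54.2]
mhandle at head lo [637.7  58.2]
mend? [668.1 -43.7]
jarN [444.4 -44.2]
jarL [599.4 112.6]
jarF [656.1 -88.3]
deck W [ 550.  -168.3]
deck E [549.8 168.7]
deck N [398.2   2.2]
deck S [735.9  -4.4]
bin1 [414.1 251.3]
bin2 [375.8 423. ]
bin3 [555.4 462.2]
bin4 [592.7 290.7]
tray near-R [ 557.4 -284.5]
```

Request:
carry_out([
  [0,0,-28,44,-25,50,1],
  [0,0,-28,44,-25,100,1],
  [0,0,-28,44,-25,150,1],
  [0,0,-28,44,-25,190,1],
  [0,0,-28,44,-25,220,1],
  [0,0,-28,44,-25,240,1],
  [0,0,-28,44,-25,258,1],
  [0,0,-28,44,-25,270,1],
  [0,0,-28,44,-25,276,1],
  [0,0,-28,44,-25,276,1],
  [0,0,-28,44,-25,276,-1],
  [0,0,-28,44,-25,276,-1],
  [0,0,-28,44,-25,276,-1],
  [0,0,-28,44,-25,276,-1],
  [0,0,-28,44,-25,276,-1],
  [0,0,-28,44,-25,276,-1],
], force=15)

```text
time_s: 3.5
ee_pos: [519.7, 46.0, 58.1]
ee_rot: [180.0, 0.0, -152.0]
force: [-0.4, 2.1, 1.2]
gripper_width: 45.8
gripper_force: 0.7
```

Request:
carry_out([
  [0,0,0,0,0,0,-1],
  [0,0,0,0,0,0,-1],
  [0,0,0,0,0,0,-1],
  [0,0,0,0,0,-15,-1],
  [0,0,0,0,0,-60,-1],
  [0,0,0,0,0,-102,-1],
  [0,0,16,-126,288,-102,-1],
  [0,0,16,-126,288,-102,-1],
  [0,0,16,-126,288,-102,-1],
  [0,0,16,-126,288,-102,-1],
  [0,0,16,-126,288,-102,-1],
  [0,0,16,-126,288,-102,-1],
  [0,0,16,-126,288,-102,-1],
  [0,0,16,-126,288,-102,-1],
  [0,0,16,-126,288,-60,-1],
  [0,0,16,-126,288,-20,-1],
  [0,0,16,-126,288,15,-1],
  [0,0,16,-126,288,32,-1],
  [0,0,16,-126,288,38,-1],
  [0,0,16,-126,288,38,-1],
])

```text
time_s: 5.5
ee_pos: [495.7, 358.3, 19.2]
ee_rot: [-179.9, -0.1, -168.0]
force: [0.1, -0.3, -2.5]
gripper_width: 46.3
gripper_force: 15.0
```

Request:
carry_out([
  [0,0,0,0,0,0,1],
  [0,0,0,0,0,0,1],
  [0,0,0,0,0,0,1],
  [0,0,0,0,0,0,1],
  [0,0,0,0,0,-30,1],
  [0,0,0,0,0,-80,1],
  [0,0,0,0,0,-130,1],
  [0,0,12,0,0,-180,1],
  [0,0,12,-52,-304,-311,1],
  [0,0,12,-52,-304,-311,1],
  [0,0,12,-52,-304,-311,1],
  [0,0,12,-52,-304,-311,1],
  [0,0,12,-52,-304,-311,1],
  [0,0,12,-52,-304,-311,1],
  [0,0,12,-52,-304,-311,1],
  [0,0,12,-52,-304,-311,1],
  [0,0,12,-52,-304,-311,1],
  [0,0,12,-52,-304,-311,1],
  [0,0,12,-52,-304,-311,1],
])

```text
time_s: 7.4
ee_pos: [609.1, 74.1, 330.3]
ee_rot: [180.0, -0.1, -179.9]
force: [0.7, -0.3, 0.8]
gripper_width: 91.2
gripper_force: 0.0
```

```bash
python3 - <<'E'
from h import *
import cv2,pickle
s=state();print(s["time_s"],s["ee_pos"],s["ee_rot"],s["qpos"])
im=grab_frame("wrist")[:,:,::-1];pickle.dump(s,open("w2.pkl","wb"))
cv2.imwrite("pics/w2z.png",cv2.resize(im,(800,600),interpolation=cv2.INTER_CUBIC))
E
```

```text
7.4 [609.12342011  74.06107572 330.33787306] [ 1.79986147e+02 -8.10821426e-02 -1.79899050e+02] [ 5.84649799e+00  1.94895381e+01  7.14716629e+01  2.19029376e-02
  8.91180871e+01 -8.42547945e+01]
```

View pics/w2z.png

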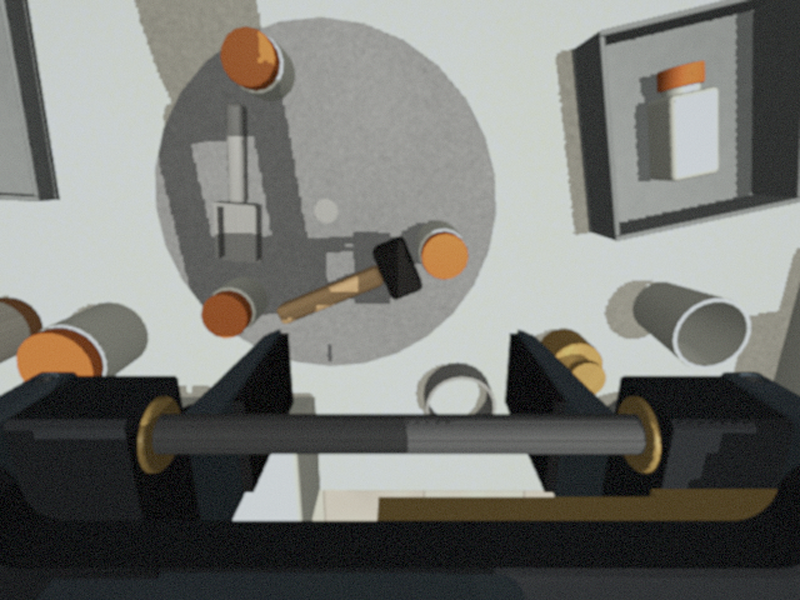

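The bottle lies in the bin at (690,120). The mallet runs from its head at (397,268) to the handle end at (284,312). The scoop runs from (236,107) to (240,258). The tray's near corner is at (57,198).

```bash
python3 - <<'E'
from h import *
import pickle
np.set_printoptions(precision=1,suppress=True)
s=pickle.load(open("w2.pkl","rb"));s1=pickle.load(open("w1.pkl","rb"))
W,V,A,B=cam("wrist",s),cam("wrist",s1),cam("scene"),cam("side")
f=lambda p:np.array(p)/1.25
print("tri w1-w2: mhead",*tri(W,f((397,268)),V,f((400,311))),"blade",*tri(W,f((239,231)),V,f((247,275))))
for n,p,z in [("scoopend",(236,107),68),("bladeL0",(216,204),72),("bladeR0",(262,204),72),("bladeL1",(218,258),72),("bladeR1",(261,259),72),
 ("mh1",(373,246),80),("mh2",(403,238),80),("mh3",(421,290),80),("mh4",(393,298),80),("hu",(374,267),74),("hl",(381,286),74),("eu",(278,306),74),("el",(287,321),74),
 ("jarN",(249,58),114),("jarL",(444,256),135),("jarF",(227,313),114),("hub",(326,211),50),("tray",(57,198),30)]:
    print(n,atz(W,f(p),z)[:2])
print("tray scene z30",[atz(A,p,30)[:2] for p in [(134,207),(193,196),(205,265),(139,280)]])
print("tray side z30",[atz(B,p,30)[:2] for p in [(276,447),(243,380),(370,335),(415,393)]])
E
```

```text
tri w1-w2: mhead [622.3  72.2  74.4] 0.9109404250989995 blade [588.1 -86.4  59. ] 0.23145538414739983
scoopend [474.6 -74.6]
bladeL0 [ 560.7 -101.2]
bladeR0 [560.6 -57.2]
bladeL1 [ 613.  -105.3]
bladeR1 [614.  -62.9]
mh1 [599.5  48.7]
mh2 [591.8  77.5]
mh3 [643.4  95.6]
mh4 [651.7  67.8]
hu [621.5  49. ]
hl [640.9  55.7]
eu [662.1 -49.2]
el [678.2 -41.2]
jarN [444.6 -44.9]
jarL [598.6 111.6]
jarF [656.4 -85.5]
hub [569.1   0. ]
tray [ 557.9 -283.8]
tray scene z30 [array([ 309.7, -449. ]), array([ 328.1, -285. ]), array([ 579.5, -303.6]), array([ 565.3, -468.8])]
tray side z30 [array([ 306.2, -464. ]), array([ 308.8, -313.4]), array([ 555.6, -313.8]), array([ 551. , -468.4])]
```

Request:
carry_out([
  [0,0,68,-30,-43,20,1],
  [0,0,68,-30,-43,40,1],
  [0,0,68,-30,-43,60,1],
  [0,0,68,-30,-43,80,1],
  [0,0,68,-30,-43,100,1],
  [0,0,68,-30,-43,120,1],
  [0,0,68,-30,-43,140,1],
  [0,0,68,-30,-43,160,1],
  [0,0,68,-30,-43,190,1],
  [0,0,68,-30,-43,220,1],
  [0,0,68,-30,-43,245,1],
  [0,0,68,-30,-43,260,1],
  [0,0,68,-30,-43,270,1],
  [0,0,68,-30,-43,275,1],
  [0,0,68,-30,-43,275,1],
  [0,0,68,-30,-43,275,-1],
  [0,0,68,-30,-43,275,-1],
  [0,0,68,-30,-43,275,-1],
  [0,0,68,-30,-43,275,-1],
  [0,0,68,-30,-43,275,-1],
], force=15)

```text
time_s: 9.45
ee_pos: [640.0, 29.7, 56.2]
ee_rot: [180.0, 0.0, 112.0]
force: [-0.2, 0.6, 0.3]
gripper_width: 54.2
gripper_force: 0.0
```

Request:
carry_out([
  [0,0,0,0,0,0,-1],
  [0,0,0,0,0,0,-1],
  [0,0,0,0,0,0,-1],
  [0,0,0,0,0,0,-1],
  [0,0,0,0,0,0,-1],
  [0,0,0,0,0,0,-1],
  [0,0,0,0,0,-5,-1],
], force=20)

```text
time_s: 10.15
ee_pos: [639.1, 29.7, 60.3]
ee_rot: [-179.9, -0.0, 112.0]
force: [-0.3, 0.9, -0.6]
gripper_width: 20.3
gripper_force: 20.0
```

Request:
carry_out([
  [0,0,0,0,0,-45,-1],
  [0,0,0,0,0,-90,-1],
  [0,0,0,0,0,-135,-1],
  [0,0,112,-267,-420,-270,-1],
  [0,0,112,-267,-420,-270,-1],
  [0,0,112,-267,-420,-270,-1],
  [0,0,112,-267,-420,-270,-1],
  [0,0,112,-267,-420,-270,-1],
  [0,0,112,-267,-420,-270,-1],
  [0,0,112,-267,-420,-270,-1],
  [0,0,112,-267,-420,-270,-1],
  [0,0,112,-267,-420,-270,-1],
  [0,0,112,-267,-420,-270,-1],
  [0,0,112,-267,-420,-270,-1],
  [0,0,112,-267,-420,-270,-1],
  [0,0,112,-267,-420,-270,-1],
  [0,0,112,-267,-420,-270,-1],
  [0,0,112,-267,-420,-270,-1],
  [0,0,112,-267,-420,-270,-1],
  [0,0,112,-267,-420,-270,-1],
])

```text
time_s: 12.15
ee_pos: [350.5, -374.9, 330.9]
ee_rot: [-180.0, 0.0, 0.1]
force: [0.1, -0.6, -1.6]
gripper_width: 20.0
gripper_force: 20.0
```

```bash
python3 - <<'E'
from h import *
import cv2,pickle
s=state();print(s["time_s"],s["ee_pos"],s["ee_rot"],s["qpos"],s["gripper_width"])
im=grab_frame("wrist")[:,:,::-1];pickle.dump(s,open("w3.pkl","wb"))
cv2.imwrite("pics/w3z.png",cv2.resize(im,(800,600),interpolation=cv2.INTER_CUBIC))
E
```

```text
12.15 [ 350.52240067 -374.89679908  330.90370063] [-1.79990007e+02  4.26560098e-03  9.11377943e-02] [-4.82106234e+01  9.66292072e+00  8.47399122e+01  3.47280220e-03
  8.56074661e+01  4.16979728e+01] 19.990920007893017
```

View pics/w3z.png

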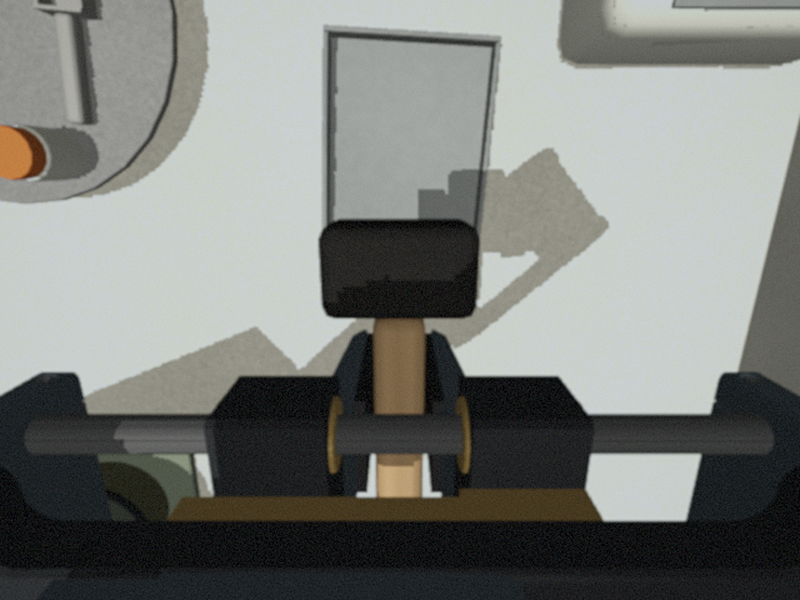

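The mallet is held level and straight. The tray's far corners are at (326,27) and (499,37), its left side runs to (327,215) and its right side passes (484,195). The scoop's handle end is at (80,122).

```bash
python3 - <<'E'
from h import *
import pickle
np.set_printoptions(precision=1,suppress=True)
W=cam("wrist",pickle.load(open("w3.pkl","rb")))
f=lambda p:np.array(p)/1.25
P=[atz(W,f(p),30)[:2] for p in [(326,27),(499,37),(327,215),(484,195)]];print(P)
a,b=P[:2];v=(a-b)/np.linalg.norm(a-b);u=np.array([v[1],-v[0]]);print("w",np.linalg.norm(a-b),"yaw",np.degrees(np.arctan2(u[1],u[0])),"centre",(a+b)/2-125*u)
for q in P[2:]: print(np.degrees(np.arctan2(*((a if q is P[2] else b)-q)[::-1])))
print("mallet face",atz(W,f((400,222)),345)[:2], "scoop",atz(W,f((80,122)),68),atz(W,f((66,12)),68),"jarN",atz(W,f((15,152)),114))
E
```

```text
[array([ 558.8, -307. ]), array([ 550.6, -470.7]), array([ 383.8, -300. ]), array([ 404.6, -464.8])]
w 163.87618954781442 yaw -2.8419272202309513 centre [ 429.9 -382.7]
-2.305295138873767
-2.316699598713728
mallet face [ 413.8 -375.8] scoop [471.6 -83.6  68. ] [559.6 -89.8  68. ] jarN [444.1 -55.5 114. ]
```

Request:
carry_out([
  [0,0,2.4,40,-15,30,-1],
  [0,0,2.4,80,-25,60,-1],
  [0,0,2.4,93,-30,108,-1],
  [0,0,2.4,93,-30,156,-1],
  [0,0,2.4,93,-30,204,-1],
  [0,0,2.4,93,-30,245,-1],
  [0,0,2.4,93,-30,275,-1],
  [0,0,2.4,93,-30,295,-1],
  [0,0,2.4,93,-30,310,-1],
  [0,0,2.4,93,-30,316,-1],
  [0,0,2.4,93,-30,316,-1],
  [0,0,2.4,93,-30,316,-0.1],
  [0,0,2.4,93,-30,316,-0.1],
  [0,0,2.4,93,-30,316,-0.1],
  [0,0,2.4,93,-30,316,-0.1],
  [0,0,2.4,93,-30,300,-0.1],
  [0,0,2.4,93,-30,260,-0.1],
  [0,0,2.4,93,-30,210,-0.1],
  [0,0,2.4,93,-30,160,-0.1],
])

```text
time_s: 14.1
ee_pos: [443.1, -344.8, 172.6]
ee_rot: [-180.0, 0.0, -2.4]
force: [0.6, -1.4, 0.2]
gripper_width: 41.3
gripper_force: 0.0
```

Request:
carry_out([
  [0,0,-2.4,0,0,-60,0.3],
  [0,0,-2.4,-24,-258,-157,0.3],
  [0,0,-2.4,-24,-258,-157,0.3],
  [0,0,-2.4,-24,-258,-157,0.3],
  [0,0,-2.4,-24,-258,-157,0.3],
  [0,0,-2.4,-24,-258,-157,0.3],
  [0,0,-2.4,-24,-258,-157,0.3],
  [0,0,-2.4,-24,-258,-157,0.3],
  [0,0,-2.4,-24,-258,-157,0.3],
  [0,0,-2.4,-24,-258,-157,0.3],
  [0,0,-2.4,-24,-258,-157,0.3],
])

```text
time_s: 15.2
ee_pos: [430.1, -87.3, 327.2]
ee_rot: [-180.0, 0.1, -0.1]
force: [-0.5, 0.6, 0.2]
gripper_width: 59.3
gripper_force: 0.0
```

```bash
python3 - <<'E'
from h import *
import cv2,pickle
s=state();print(s["time_s"],s["ee_pos"],s["ee_rot"],s["qpos"])
im=grab_frame("wrist")[:,:,::-1];pickle.dump(s,open("w4.pkl","wb"))
for i in range(4):im2=grab_frame("wrist")[:,:,::-1]
d=cv2.absdiff(cv2.GaussianBlur(im,(7,7),0),cv2.GaussianBlur(im2,(7,7),0))[:260].max();print("diff",d)
cv2.imwrite("pics/w4z.png",cv2.resize(im,(800,600),interpolation=cv2.INTER_CUBIC))
E
```

```text
15.2 [430.08092115 -87.31093377 327.16072584] [-1.79991588e+02  8.90734036e-02 -1.00289393e-01] [-1.29683719e+01  2.62889694e+00  9.33717330e+01 -1.16990032e-02
  8.40880799e+01  7.71331380e+01]
diff 32
```

View pics/w4z.png

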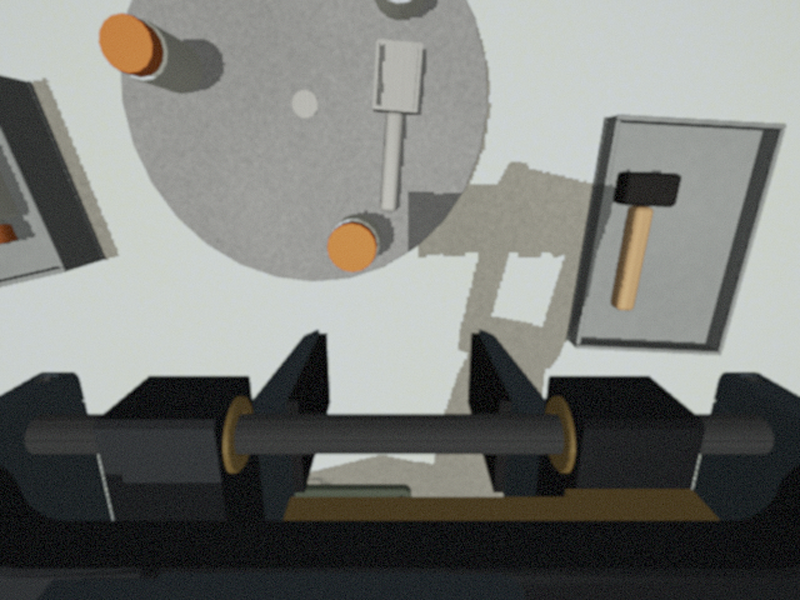

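The mallet lies in the tray at (635,240). The scoop's handle end is at (389,207), the blade starts at (397,112) and the tip is at (400,42). The jar_a lid is at (352,247).

```bash
python3 - <<'E'
from h import *
import pickle,cv2
np.set_printoptions(precision=1,suppress=True)
W=cam("wrist",pickle.load(open("w4.pkl","rb")))
f=lambda p:np.array(p)/1.25
for n,p,z in [("end",(389,208),68),("neck",(395,114),68),("bl0L",(374,110),72),("bl0R",(420,113),72),("bl1L",(379,41),72),("bl1R",(424,43),72),("jarN",(352,247),114),("hub",(304,104),50),
 ("tr",(613,117),30),("tr",(784,125),30),("tr",(720,352),30),("tr",(577,346),30),("mface",(650,172),35),("mend",(624,308),29)]: print(n,atz(W,f(p),z)[:2])
g=lambda:cv2.cvtColor(grab_frame("wrist"),cv2.COLOR_RGB2GRAY)[0:180,280:360].astype(np.float32)
a=g();
for i in range(8):b=g()
print(cv2.phaseCorrelate(a,b))
old=cv2.cvtColor(cv2.resize(cv2.imread("pics/w4z.png"),(640,480),interpolation=cv2.INTER_AREA),cv2.COLOR_BGR2GRAY)[0:180,280:360].astype(np.float32)
print(cv2.phaseCorrelate(old,b))
E
```

```text
end [474. -79.]
neck [557.5 -85.1]
bl0L [560.5 -66.4]
bl0R [ 557.9 -107.5]
bl1L [615.2 -71.7]
bl1R [ 613.6 -110.3]
jarN [444.5 -47.1]
hub [568.3   0.1]
tr [ 558.3 -299.9]
tr [ 550.6 -470.6]
tr [ 306.7 -458.1]
tr [ 314.6 -292.4]
mface [ 506.2 -342.2]
mend [ 359.9 -340.2]
((0.7455980555919908, 0.3118848326839725), 0.9486845951610141)
((1.1712135825573071, 0.8098237244351907), 0.899344745212131)
```

Request:
carry_out([
  [0,0,4.5,40,-2,25,0.3],
  [0,0,4.5,80,-4,55,0.3],
  [0,0,4.5,107,-4,95,0.3],
  [0,0,4.5,107,-4,140,0.3],
  [0,0,4.5,107,-4,185,0.3],
  [0,0,4.5,107,-4,220,0.3],
  [0,0,4.5,107,-4,245,0.3],
  [0,0,4.5,107,-4,260,0.3],
  [0,0,4.5,107,-4,270,0.3],
  [0,0,4.5,107,-4,275,0.3],
  [0,0,4.5,107,-4,275,0.3],
  [0,0,4.5,107,-4,275,-1],
  [0,0,4.5,107,-4,275,-1],
  [0,0,4.5,107,-4,275,-1],
  [0,0,4.5,107,-4,275,-1],
  [0,0,4.5,107,-4,275,-1],
  [0,0,4.5,107,-4,275,-1],
  [0,0,4.5,107,-4,275,-1],
  [0,0,4.5,107,-4,275,-1],
  [0,0,4.5,107,-4,275,-1],
], force=20)

```text
time_s: 17.9
ee_pos: [537.4, -82.3, 53.1]
ee_rot: [-180.0, -0.0, -4.5]
force: [-0.7, -0.2, 1.1]
gripper_width: 15.7
gripper_force: 20.0
```

Request:
carry_out([
  [0,0,0,0,0,-12,-1],
  [0,0,0,0,0,-50,-1],
  [0,0,0,0,0,-95,-1],
  [0,0,0,0,20,-125,-1],
  [0,0,-2,-85,343,-125,-1],
  [0,0,-2,-85,343,-125,-1],
  [0,0,-2,-85,343,-125,-1],
  [0,0,-2,-85,343,-125,-1],
  [0,0,-2,-85,343,-125,-1],
  [0,0,-2,-85,343,-125,-1],
  [0,0,-2,-85,343,-125,-1],
  [0,0,-2,-85,343,-125,-1],
  [0,0,-2,-85,343,-85,-1],
  [0,0,-2,-85,343,-45,-1],
  [0,0,-2,-85,343,-5,-1],
  [0,0,-2,-85,343,20,-1],
  [0,0,-2,-85,343,34,-1],
  [0,0,-2,-85,343,40,-1],
  [0,0,-2,-85,343,40,-1],
])

```text
time_s: 19.8
ee_pos: [426.0, -417.5, 13.2]
ee_rot: [180.0, -0.0, -2.5]
force: [0.1, -0.5, -0.5]
gripper_width: 15.8
gripper_force: 20.0
```

Request:
carry_out([
  [0,0,0,0,0,0,-0.2],
  [0,0,0,0,0,0,-0.2],
  [0,0,0,0,0,0,-0.2],
  [0,0,0,0,0,-10,-0.2],
  [0,0,0,0,0,-40,-0.2],
  [0,0,0,0,0,-90,-0.2],
  [0,0,0,0,0,-140,-0.2],
  [0,0,0,0,0,-190,-0.2],
  [0,0,0,-40,0,-230,-0.2],
  [0,0,0,-80,0,-270,-0.2],
  [0,0,0,-80,0,-310,-0.2],
  [0,0,0,-80,0,-310,-0.2],
])

```text
time_s: 21.0
ee_pos: [345.8, -416.0, 331.6]
ee_rot: [179.3, -0.6, -2.6]
force: [-0.6, -0.2, 0.4]
gripper_width: 36.2
gripper_force: 0.0
```

```bash
python3 - <<'E'
from h import *
import cv2
s=state();print(s["time_s"],s["ee_pos"],s["gripper_width"])
a=grab_frame("wrist");b=grab_frame("scene")[110:350,100:500]
cv2.imwrite("pics/f.png",cv2.resize(np.vstack([cv2.resize(a[:300],(640,300)),cv2.resize(b,(500,300))[:,:500].copy() if 0 else cv2.copyMakeBorder(cv2.resize(b,(500,300)),0,0,0,140,0)])[:,:,::-1],(640,600)))
E
```

```text
21.0 [ 345.75678524 -416.03266974  331.61445921] 36.186523027907775
```

View pics/f.png

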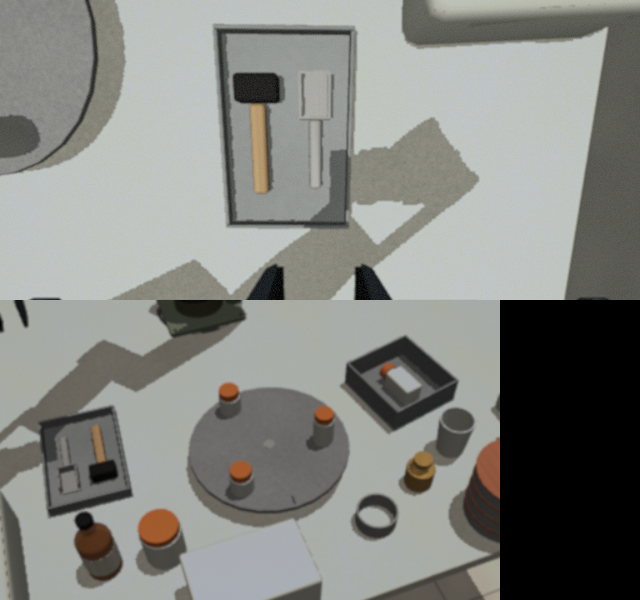

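The mallet (258,130) and scoop (316,130) both lie inside the tray. The bottle is in the bin, the three jars stand upright on the deck, and the bench items haven't moved.

Request:
carry_out([
  [0,0,0,0,0,0,-0.2],
  [0,0,0,0,0,0,-0.2],
  [0,0,0,0,0,0,-0.2],
  [0,0,0,0,0,0,-0.2],
  [0,0,0,0,0,0,-0.2],
])

```text
time_s: 21.6
ee_pos: [345.8, -414.0, 322.4]
ee_rot: [-179.9, 0.0, -2.5]
force: [-0.7, -0.2, 0.5]
gripper_width: 36.7
gripper_force: 0.0
```

```bash
python3 -c "
from workcell import workorder
print(workorder.job_done())"
```

```text
the job is handed in; nothing more can be done
None
```

I handed the job in at about 21.6 s: the bottle is in the deep bin, the scoop and mallet are in the shallow tray, and in the last pictures the jars stood upright on the carousel with the bench things in place; hand-in gave no verdict.

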